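# Clear the cage alarm, lift the sagging bolt past its bent keeper, hold the gate ajar

### The job

The reagent cage on the bench is alarmed and its barrel bolt sags: clear the alarm by pressing three of the four keys fully down, one at a time, in the order near left, far right, near right (leave the far-left key alone). Then take the bolt by its knob, lift it about level so that its head clears the bent-up lip of the keeper, draw it back out of the keeper, and pull the self-closing gate ajar by about a hand's width so that I can reach in. Finish while still holding the gate there, by the knob or by the gate itself, and do not knock the beaker, vial or tube standing round the cage.

Things in the scene. Friction and masses are not known exactly. Their poses are not given: they have to be found in the camera images.
- cage: Fixed grey wire cage holding dropper bottles; white alarm case on its right. Origin on the worktop, x into the cage (away from the robot), y left, z up; position and yaw vary. In this frame, mm: cage x -65..65, y -77..187, 190 high; case x -60..65, y -182..-78, 125 high. The gate fills the cage's front (x = -65) from y -51 to 165; hinge at its left end.
- key_near_left_top (a point): Centre of the top of the near-left key: black, 28x28 mm, 133 above the worktop, 8 above the case's top. The four keys form a 2 by 2 block, 40 between centres along the cage's x and y; near = towards the robot.
- key_near_right_top (a point): Centre of the top of the near-right key, as above.
- key_far_left_top (a point): Centre of the top of the far-left key (not to be pressed), as above.
- key_far_right_top (a point): Centre of the top of the far-right key, as above.
- key_near_left (a joint): m, 0 up to 0.005 fully down, pressed straight down; springs back; 1.4 N starts it, 4.1 N holds it fully down. Counts as pressed beyond 0.0035.
- key_near_right (a joint): the same for the near-right key
- key_far_left (a joint): the same for the far-left key
- key_far_right (a joint): the same for the far-right key
- knob_grip (a point): Where fingers take the bolt's knob from above: a point on the axis of its round steel neck, 14 mm across, that juts towards the robot (cage -x). The flared end, 22 across, starts 11 nearer the robot; the bolt's guides lie 20 behind. At the start 136 high, 49 in front of the cage's front; keeper 48 to its right. Tops of gate and cage: 172 and 190. Free air beside, below and in front.
- bolt (a joint): m, travel of the bolt along the gate towards the hinge (to the left, cage +y): 0 shot, 0.045 fully drawn. Its head is clear of the keeper from 0.033 on; friction about 1.2 N, it stays where it is left.
- barrel (a joint): rad, lift of bolt and barrel plate, which hang on one screw at the left end (125 mm left of the knob when shot, 80 when drawn): 0 sagging, 0.075 level (knob 9 mm up), 0.16 upper stop (knob 20 up when shot, 13 when drawn). Falls back when let go; lifting at the knob takes about 2.5 N. The head passes the lip above about 0.052 (knob 6.5 mm up).
- bolt_head (a point): Centre of the bolt's round head, 29 mm in diameter and 10 long, on a rod 10 in diameter. When shot it stands just right of the keeper; sagging, its lowest part hangs 9 below the lip's edge, so a straight pull catches after some 5 mm.
- keeper_lip (a point): Middle of the top edge of the keeper's bent-up lip. The keeper is a steel staple on the post right of the gate, 16 mm wide along the bolt, closed in front and above, open to left and right; the bolt runs through it and its head hangs on the right of the lip.
- gate_hinge (a point): Point on the gate's vertical hinge line, at its left end, 145 above the worktop.
- gate_swing (a joint): rad, 0 closed, growing as the gate's free (right) edge comes towards the robot; stop at 1.4; up to 0.07 play while bolted. The free edge is 217 mm from the hinge line, so a hand's width, 90 mm, is about 0.43. A spring shuts it: 0.3 N m at 0, 0.5 N m at 0.43.
- gate: The gate: 14 thick grey frame with wire below and a plain lock rail across its top part, bottom 20 and top 172 above the worktop; it carries barrel plate, bolt and knob. Origin on the hinge line, -y towards its free edge.
- beaker: Small clear beaker, 40 across, 46 high, loose, in front of the alarm case; origin under its centre.
- vial: Clear sample vial, 29 across, 81 high, loose, to the left of the cage; origin under its centre.
- strip_tube: Test-strip tube, 98 long, 30 across, lying loose in front and to the right of the alarm case; origin under its middle.

How it is judged:
On the way, in this order (a step that is already met when the one before it is completed fails the run):
1. the near-left key is pressed, alone, with the bolt still shot (value of joint key_near_left above 0.0035 m and value of joint each of key_far_right, key_near_right below 0.0015 m and value of joint bolt below 0.02 m), for 0.05 s.
2. then the far-right key, alone (value of joint key_far_right above 0.0035 m and value of joint each of key_near_left, key_near_right below 0.0015 m and value of joint bolt below 0.02 m), for 0.05 s.
3. then the near-right key, alone (value of joint key_near_right above 0.0035 m and value of joint each of key_near_left, key_far_right below 0.0015 m and value of joint bolt below 0.02 m), for 0.05 s.
4. the bolt is drawn clear of the keeper with the gate still shut (value of joint bolt above 0.031 m and value of joint gate_swing below 0.12 rad and value of joint key_near_right below 0.0015 m), for 0.05 s.
At the end, for the whole second after the job is handed in: The fingers hold the gate still (over 0.8 N on knob, bolt or gate), 0.25 to 0.65 rad open: free edge some 50 to 140 mm out. Keys were pressed in order, then the bolt drawn clear. Beaker, vial and tube within 15 mm of their start, beaker and vial upright (value of joint gate_swing between 0.25 and 0.65 rad and velocity of joint gate_swing between -0.1 and 0.1 rad/s and contact force between the fingers and gate above 0.8 N and distance of each of beaker, vial, strip_tube from where it was at the start of the episode below 0.015 m and angle between each of beaker, vial's own z axis and vertical below 0.2 rad); the arm keeps its last pose, push and grip.
It fails at once if the far-left key is pressed (value of joint key_far_left above 0.0025 m).
It fails at once if a bystander is knocked (distance of any of beaker, vial, strip_tube from where it was at the start of the episode above 0.03 m).
It also fails if it takes over 45 s, if anything falls off the work surface, if the arm or the gripper's body presses on something with over 40 N, if the wrist force passes 120 N, or if a joint passes its speed limit or range.

### The arm

A 6-joint arm with a two-finger parallel gripper is mounted at the origin on a cart in front of the work surface, level with it; the furniture and walls round the work are solid. World frame = base frame: x ahead of the robot, y to its left, z up, the work surface at z = 0. Lengths are in m, angles in rad, forces in N, time in s.
With the tool pointing down it reaches from about 0.25 to 0.775 m from the base axis. Payload 4 kg.
Tool frame: the origin (TCP) lies between the finger pads; the fingertips stand 17 mm ahead of it and the grasp point (between the pads) lies 2 mm behind it (env.tcp_to_tips is the distance from the TCP to the fingertips, in m); z points along the fingers, y is the line along which they close (so a half turn about z gives the same grasp; the last joint's range is limited). The gripper opens to 94 mm and grips with 3 to 60 N. Pads are 16 mm wide; open, the fingers measure 119 mm over their backs; the gripper's body (75 mm by 177 mm) begins 78 mm behind the grasp point.
Start: joints at [-1.207, 0.087, 1.371, -0, 1.684, -0.103], TCP at [0.248, -0.491, 0.223] pointing down, gripper open.
Joint ranges: [-3.1, 3.1], [-0.76, 2.03], [0.27, 2.55], [-1.08, 4.22], [0.17, 2.65], [-2.57, 2.57]. Speed limits (rad/s): [2.79, 2.79, 3.14, 3.14, 3.14, 3.14].

### API

Orientations are given as a rotation vector (axis times angle).
In Python, from bench import env, imaging, job gives the robot as it stands. The module is installed in compiled form; this text tells all that it offers.
- The arm moves only by the shell command python3 -m jog 'ROWS' [FORCE]. ROWS is JSON, a list of rows, each an object of numbers: "dx", "dy", "dz": the shift along the tool's x, y, z in m; "ax", "ay", "az": the turn, a rotation vector about the tool's x, y, z in degrees; "jaw": the closure, from 0 (fully open) to 1 (shut). In form: [{"dx": .., "dy": .., "dz": .., "ax": .., "ay": .., "az": .., "jaw": ..}, ...]. A call has 1 to 5 rows; each row shifts and turns the commanded pose from where the row before left it, along the tool's axes as they then stand; what a row does not reach is not made up. A row lasts 1/10 s, in which the tool goes at most 50 mm and 8.59 degrees, less where a joint would pass 70% of its speed; a pose out of reach is approached as far as the arm can. A call with a gripper value outside its range is refused whole. The fingers move at their own pace and stop on an object; FORCE is the grip in N (left out, the last holds). Time passes only in rows, so rows that do not move let the fingers close. It gives the time, the measured TCP pose, the force, the opening and the grip force at its end, in the units of the state.
- env.sense(): the state, without advancing time (a new reading comes with each control period).
- imaging.get_image(name): name is "side" or "top"; returns a dict with "img" (420x560x3 uint8, red, green, blue), "z_map" (420x560 float32, m along the optical axis (not along the pixel's ray), 0 where there is no reading), "fov_y" (degrees; the focal length in pixels is half the picture's height over the tangent of half this angle, whatever the lens; pixels are square), "cx", "cy" (the principal point, pixels), "world_from_camera" (4x4, takes a point from camera to world coordinates). Camera axes: x right, y up, looking along -z (the intrinsics and any distortion apply to the point x, -y, -z); pixel columns grow to the right and rows downward; lengths in m; the calibration is good to about 2 mm. A picture is of the moment at which its call begins.
- job.job_done(): hands the job in; it is judged then, once.
The state is a dict: "clock": time; "joint_pos": joint angles; "qd": joint speeds; "effort": joint torques, N m; "eef_pos": TCP position; "orientation": TCP orientation; "force": force on the tool from outside, world axes, zero at the start; "moment": the same for the moment, N m; "gripper_width": finger opening in m; "grip_force": force on a finger pad.
Only numpy, scipy, OpenCV 4.12 (cv2) and the standard library are available. Lean on these libraries where they do the work, as an engineer would, in place of code of your own. Each camera call takes 0.05 s, during which the arm holds its last target. There are 200 camera calls.

## Working session

There is one attempt and no reset: what is moved stays moved. The work goes in short steps, Python scripts to look and compute and a shell command to move; the robot and the scene stay as the last step left them, time stands still between calls to the robot, and variables do not carry over. Pictures are saved under pics/ and viewed, at most 10 in all, crops included, and the job is handed in when it is done.

```bash
mkdir -p pics
cat > h.py <<'E'
import numpy as np, cv2
from bench import env, imaging, job
def grab(n):
    d=imaging.get_image(n); return d
def save(d,f): cv2.imwrite('pics/'+f,cv2.cvtColor(d['img'],cv2.COLOR_RGB2BGR))
def cloud(d):
    h,w=d['z_map'].shape; f=h/2/np.tan(np.radians(d['fov_y'])/2)
    v,u=np.mgrid[:h,:w]; z=d['z_map']
    P=np.stack([(u-d['cx'])/f*z,-(v-d['cy'])/f*z,-z,np.ones_like(z)],-1)
    return (P@np.array(d['world_from_camera']).T)[...,:3]
E
python3 - <<'E'
from h import *
for n in('top','side'):
    d=grab(n);save(d,n+'0.png');print({k:(v if k not in('img','z_map') else v.shape) for k,v in d.items()})
    np.savez(n+'0.npz',P=cloud(d),img=d['img'],z=d['z_map'])
print(env.sense())
E
```

```text
{'img': (420, 560, 3), 'z_map': (420, 560), 'fov_y': 46.41582754772781, 'cx': 277.8355351097055, 'cy': 212.8800278038514, 'world_from_camera': array([[ 0.0254225 ,  0.9783661 , -0.20531309,  0.28238251],
       [-0.99967565,  0.02519133, -0.00374022,  0.09300011],
       [ 0.0015128 ,  0.20534158,  0.9786892 ,  1.41248497],
       [ 0.        ,  0.        ,  0.        ,  1.        ]])}
{'img': (420, 560, 3), 'z_map': (420, 560), 'fov_y': 43.67964344047899, 'cx': 289.27207336610184, 'cy': 217.88001422342242, 'world_from_camera': array([[-0.99246483,  0.05371989, -0.11012599,  0.4057693 ],
       [-0.12246303, -0.4645584 ,  0.87703381,  1.15015145],
       [-0.00404579,  0.88391157,  0.46763658,  0.65793145],
       [ 0.        ,  0.        ,  0.        ,  1.        ]])}
{'clock': 0.1, 'joint_pos': array([-1.20711288e+00,  8.78717178e-02,  1.37207311e+00,  7.75583534e-06,
        1.68358711e+00, -1.03125402e-01]), 'qd': array([-0.00045581, -0.00263645, -0.00461292,  0.00033703,  0.00038434,
       -0.00052608]), 'effort': array([ 2.41524780e-03, -3.41251194e+01, -3.03302050e+01,  7.20041315e-02,
        3.04632378e-02, -9.53241420e-05]), 'eef_pos': array([ 0.24734673, -0.49074086,  0.22144153]), 'orientation': array([-3.05453516e+00, -7.26178365e-01,  3.83497163e-04]), 'force': array([-0.28104675,  0.29265859, -0.41909481]), 'moment': array([-0.04950528, -0.05288097,  0.02793158]), 'grip_force': 0.0, 'gripper_width': 0.09367965887627802}
```

View pics/top0.png

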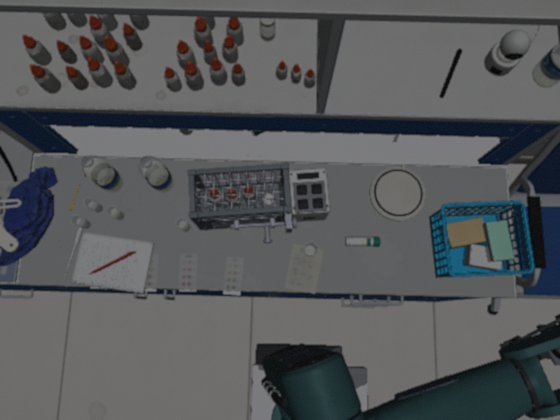

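View pics/side0.png

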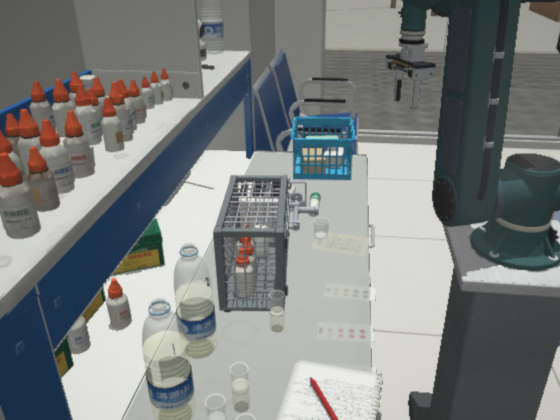

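The top view shows the cage at columns 188–290, rows 165–228. The four black keys are near (303,189), (318,187), (305,202) and (319,201), and the knob is near (268,237). The beaker is at about (309,250), the tube at (363,241) and the vial at (183,225). Next I'll measure these.

```bash
cat > m.py <<'E'
from h import *
D=np.load('top0.npz');P=D['P'];img=D['img']
g=img.max(2)
sub=np.zeros(g.shape,bool);sub[175:215,292:330]=1
m=(sub&(g<60)).astype(np.uint8)
n,l,s,c=cv2.connectedComponentsWithStats(m)
K=[]
for i in range(1,n):
    if s[i,4]>25:
        p=np.median(P[l==i],0);print('key',c[i].round(1),s[i],p.round(4));K.append(p)
def at(name,r,c0):
    print(name,P[r,c0].round(4))
# knob: points with z 0.11..0.16 in front of gate
m2=np.zeros(g.shape,bool);m2[215:250,225:300]=1
for lo,hi in((.10,.125),(.125,.15),(.15,.2)):
    k=m2&(P[...,2]>lo)&(P[...,2]<hi);r,cc=np.nonzero(k)
    print(lo,k.sum(),(cc.min(),cc.max(),r.min(),r.max()) if k.sum() else '')
k=m2&(P[...,2]>.11)&(P[...,2]<.16)
for r in range(222,246): 
    cc=np.nonzero(k[r,255:285])[0]+255
    if len(cc): print(r,cc.min(),cc.max(),P[r,cc].mean(0).round(4),P[r,cc,2].max().round(4))
# objects above table
for nm,(a,b,c0,d) in dict(beaker=(238,262,296,322),tube=(230,252,340,385),vial=(212,236,172,192)).items():
    w=P[a:b,c0:d].reshape(-1,3);w=w[w[:,2]>.012];print(nm,len(w),w.min(0).round(3),w.max(0).round(3),w.mean(0).round(3))
# cage top and case top
w=P[160:235,180:295].reshape(-1,3);w=w[abs(w[:,2]-.19)<.008];print('cagetop',len(w),cv2.minAreaRect(w[:,:2].astype(np.float32)*1000))
w=P[165:225,285:335].reshape(-1,3);w=w[abs(w[:,2]-.126)<.008];print('case',len(w),cv2.minAreaRect(w[:,:2].astype(np.float32)*1000))
cv2.imwrite('pics/crop1.png',cv2.cvtColor(cv2.resize(img[160:265,180:340],None,fx=5,fy=5,interpolation=cv2.INTER_CUBIC),cv2.COLOR_RGB2BGR))
E
python3 m.py
```

```text
key [307.  176.3] [298 175  21   4  72] [0.657  0.0223 0.1256]
key [316.  188.4] [311 183  11  11 108] [ 0.6213 -0.0035  0.1313]
key [301.3 189.3] [296 184  11  11 104] [0.6179 0.0369 0.1315]
key [302.5 203.8] [297 199  12  11 104] [0.5772 0.0335 0.131 ]
key [317.3 202.6] [312 198  11  11 102] [ 0.5821 -0.0066  0.131 ]
key [318.  213.8] [306 213  22   2  28] [ 0.5588 -0.0168  0.0974]
0.1 35 (np.int64(231), np.int64(296), np.int64(215), np.int64(232))
0.125 512 (np.int64(225), np.int64(295), np.int64(215), np.int64(242))
0.15 285 (np.int64(225), np.int64(291), np.int64(215), np.int64(229))
222 262 284 [0.5248 0.11   0.1379] 0.1455
223 255 284 [0.5216 0.1192 0.1393] 0.1453
224 255 284 [0.5191 0.1191 0.138 ] 0.1446
225 255 275 [0.5158 0.1309 0.1401] 0.144
226 255 274 [0.5133 0.1282 0.1393] 0.1454
227 264 272 [0.5114 0.1232 0.1358] 0.1417
228 264 268 [0.5076 0.128  0.1408] 0.1465
229 264 268 [0.5049 0.1279 0.1414] 0.1436
230 264 268 [0.5027 0.1279 0.1384] 0.1435
231 264 268 [0.4997 0.1278 0.1405] 0.142
232 264 269 [0.4972 0.1264 0.1397] 0.1418
233 264 269 [0.4944 0.1263 0.1402] 0.1461
234 264 269 [0.4917 0.1262 0.1406] 0.1428
235 264 269 [0.4891 0.1261 0.1405] 0.1428
236 265 269 [0.4862 0.1247 0.1418] 0.1466
237 265 269 [0.484  0.1247 0.1391] 0.1434
238 265 269 [0.4812 0.1246 0.1398] 0.1433
239 264 270 [0.4777 0.1244 0.1455] 0.1485
240 263 271 [0.4756 0.1244 0.1421] 0.1465
241 263 271 [0.4729 0.1243 0.1423] 0.147
242 264 270 [0.4712 0.1244 0.1361] 0.1406
beaker 76 [ 0.282 -0.015  0.012] [0.491 0.093 1.412] [0.47  0.005 0.07 ]
tube 340 [ 0.282 -0.195  0.012] [0.515 0.093 1.412] [ 0.497 -0.144  0.032]
vial 161 [0.282 0.093 0.013] [0.545 0.382 1.412] [0.528 0.36  0.079]
cagetop 2059 ((581.21337890625, 198.77212524414062), (165.84373474121094, 263.3998107910156), 5.24645471572876)
case 1574 ((602.4664306640625, 24.177188873291016), (154.53529357910156, 122.14765167236328), 5.222682476043701)
```

View pics/crop1.png

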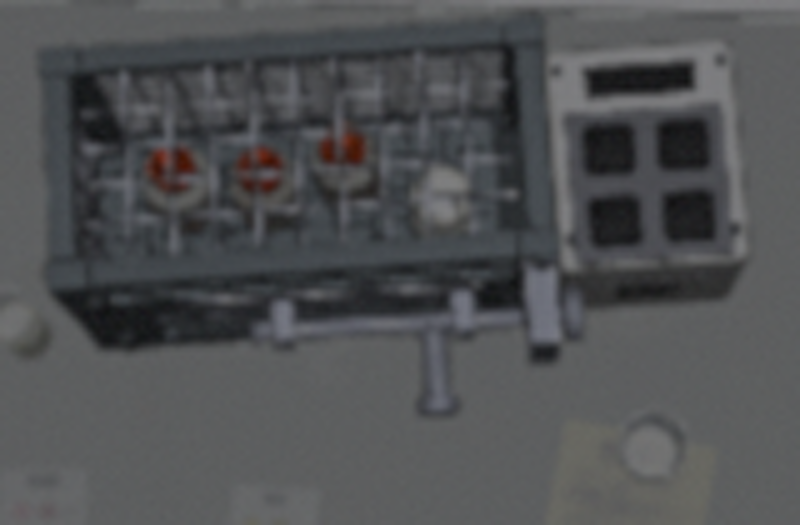

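The cage's yaw is about +5.2°, from the key grid and both rectangles. The key spacing (40 mm) and heights match the given sizes. The knob grip is at about (0.490, 0.126, 0.136). I'll square the tool to the cage with the fingers shut and travel over the near-left key.

```bash
cat > d.py <<'E'
# python3 d.py x y z yawdeg : shift in tool axes from the measured pose
import sys; from h import *; from scipy.spatial.transform import Rotation as R
t=list(map(float,sys.argv[1:])); s=env.sense(); r=R.from_rotvec(s['orientation']); M=r.as_matrix()
yaw=np.degrees(np.arctan2(M[1,0],M[0,0])); th=np.radians(t[3]); c,q=np.cos(th),np.sin(th)
T=np.array([[c,q,0],[q,-c,0],[0,0,-1]])
print('t',round(s['clock'],2),'tcp',s['eef_pos'].round(4),'yaw',yaw.round(2),'F',s['force'].round(1),'w',round(s['gripper_width'],4),'grip',round(s['grip_force'],1))
print('shift mm',(M.T@(np.array(t[:3])-s['eef_pos'])*1000).round(1),'turn deg',np.degrees(R.from_matrix(M.T@T).as_rotvec()).round(2))
E
python3 -m jog '[{"az":7.2,"jaw":1},{"az":7.2,"jaw":1},{"az":7.2,"jaw":1},{"dx":0.029,"dy":-0.038,"jaw":1},{"dx":0.029,"dy":-0.038,"jaw":1}]' 20
python3 -m jog '[{"dx":0.029,"dy":-0.038,"jaw":1},{"dx":0.029,"dy":-0.038,"jaw":1},{"dx":0.029,"dy":-0.038,"jaw":1},{"dx":0.029,"dy":-0.038,"jaw":1},{"dx":0.029,"dy":-0.038,"jaw":1}]'
python3 d.py .577 .0335 .18 5.2
```

```text
t 0.1 tcp [ 0.2473 -0.4907  0.2214] yaw 26.75 F [-0.3  0.3 -0.4] w 0.0937 grip 0.0
shift mm [ 530.3 -319.7   42.2] turn deg [-1.100e-01  1.000e-02  2.155e+01]invalid input
invalid input
```

```bash
python3 -m jog '[{"dx":0,"dy":0,"dz":0,"ax":0,"ay":0,"az":7.2,"jaw":1},{"dx":0,"dy":0,"dz":0,"ax":0,"ay":0,"az":7.2,"jaw":1},{"dx":0,"dy":0,"dz":0,"ax":0,"ay":0,"az":7.2,"jaw":1}]' 20
python3 d.py .577 .0335 .18 5.2
```

```text
clock: 0.4
eef_pos: [0.2474, -0.4909, 0.2218]
orientation: [-3.138, -0.133, 0.001]
force: [-0.5, -0.8, -0.3]
gripper_width: 0.0733
grip_force: 0.0
t 0.4 tcp [ 0.2474 -0.4909  0.2218] yaw 4.85 F [-0.5 -0.8 -0.3] w 0.0733 grip 0.0
shift mm [ 372.7 -494.6   42.3] turn deg [-0.07  0.02 -0.35]
```

```bash
python3 -m jog '[{"dx":0.029,"dy":-0.038,"dz":0,"ax":0,"ay":0,"az":0,"jaw":1},{"dx":0.029,"dy":-0.038,"dz":0,"ax":0,"ay":0,"az":0,"jaw":1},{"dx":0.029,"dy":-0.038,"dz":0,"ax":0,"ay":0,"az":0,"jaw":1},{"dx":0.029,"dy":-0.038,"dz":0,"ax":0,"ay":0,"az":0,"jaw":1},{"dx":0.029,"dy":-0.038,"dz":0,"ax":0,"ay":0,"az":0,"jaw":1}]' | head -2
python3 -m jog '[{"dx":0.029,"dy":-0.038,"dz":0,"ax":0,"ay":0,"az":0,"jaw":1},{"dx":0.029,"dy":-0.038,"dz":0,"ax":0,"ay":0,"az":0,"jaw":1},{"dx":0.029,"dy":-0.038,"dz":0,"ax":0,"ay":0,"az":0,"jaw":1},{"dx":0.029,"dy":-0.038,"dz":0,"ax":0,"ay":0,"az":0,"jaw":1},{"dx":0.029,"dy":-0.038,"dz":0,"ax":0,"ay":0,"az":0,"jaw":1}]' |head -2
python3 d.py .577 .0335 .18 5.2
```

```text
clock: 0.9
eef_pos: [0.3753, -0.2871, 0.222]
clock: 1.4
eef_pos: [0.5027, -0.0848, 0.2221]
t 1.4 tcp [ 0.5027 -0.0848  0.2221] yaw 5.15 F [-0.3 -0.5 -1. ] w 0.0003 grip 0.0
shift mm [  84.6 -111.1   42. ] turn deg [ 0.    0.03 -0.05]
```

```bash
python3 -m jog '[{"dx":0.029,"dy":-0.038,"dz":0,"ax":0,"ay":0,"az":0,"jaw":1},{"dx":0.029,"dy":-0.038,"dz":0,"ax":0,"ay":0,"az":0,"jaw":1},{"dx":0.0266,"dy":-0.035,"dz":0.021,"ax":0,"ay":0,"az":0,"jaw":1},{"dx":0,"dy":0,"dz":0.021,"ax":0,"ay":0,"az":0,"jaw":1},{"dx":0,"dy":0,"dz":0,"ax":0,"ay":0,"az":0,"jaw":1}]' | head -2
python3 d.py .577 .0335 .155 5.2
python3 - <<'E'
from h import *
for n in('top','side'):
    d=grab(n);np.savez(n+'1.npz',P=cloud(d),img=d['img'])
    a=d['img'][150:260,200:340] if n=='top' else d['img'][150:260,200:340]
    cv2.imwrite(f'pics/{n}1.png',cv2.cvtColor(cv2.resize(a,None,fx=5,fy=5,interpolation=cv2.INTER_CUBIC),cv2.COLOR_RGB2BGR))
E
```

```text
clock: 1.9
eef_pos: [0.5746, 0.0328, 0.1757]
t 1.9 tcp [0.5746 0.0328 0.1757] yaw 5.29 F [ 0.  -0.2 -0.5] w 0.0003 grip 0.0
shift mm [ 2.7 -0.4 20.6] turn deg [-0.05  0.52  0.09]
```

View pics/side1.png

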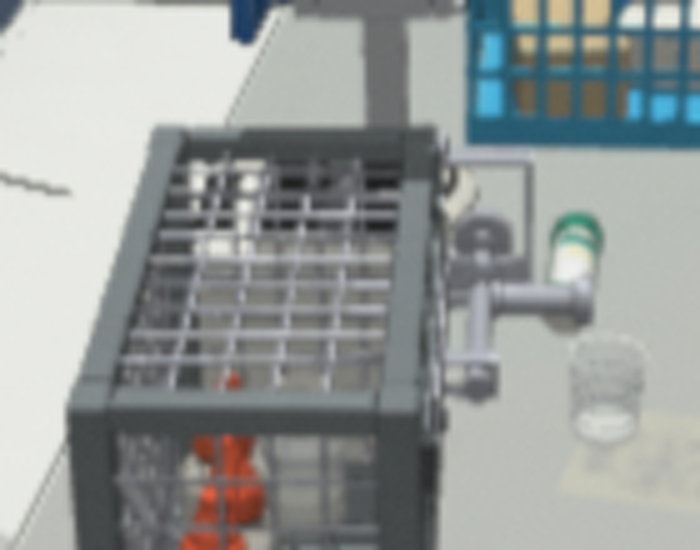

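The side view shows the fingers over the case. The bolt head is at crop (485,240) and the knob at (580,300). Next I'll come down to just above the near-left key.

```bash
python3 -m jog '[{"dx":0.0027,"dy":0,"dz":0.018,"ax":0,"ay":0.5,"az":0,"jaw":1},{"dx":0,"dy":0,"dz":0,"ax":0,"ay":0,"az":0,"jaw":1}]' | head -4
python3 d.py .577 .0335 .1445 5.2
```

```text
clock: 2.2
eef_pos: [0.5784, 0.0306, 0.162]
orientation: [-3.138, -0.138, -0.011]
force: [-0.3, 0.5, -1.1]
t 2.2 tcp [0.5784 0.0306 0.162 ] yaw 5.05 F [-0.3  0.5 -1.1] w 0.0003 grip 0.0
shift mm [-1.3 -3.  17.5] turn deg [ 0.   -0.41 -0.15]
```

```bash
for i in 1 2 3; do
python3 -m jog '[{"dx":0,"dy":0,"dz":0,"ax":0,"ay":0,"az":0,"jaw":1},{"dx":0,"dy":0,"dz":0,"ax":0,"ay":0,"az":0,"jaw":1}]' >/dev/null
python3 d.py .577 .0335 .1445 5.2; done
```

```text
t 2.4 tcp [0.5798 0.031  0.1642] yaw 5.09 F [-0.6 -0.6 -0.3] w 0.0005 grip 0.0
shift mm [-2.7 -2.7 19.7] turn deg [ 0.02 -0.64 -0.11]
t 2.6 tcp [0.5796 0.0315 0.1633] yaw 5.13 F [0.3 0.  0.8] w 0.0005 grip 0.0
shift mm [-2.6 -2.2 18.8] turn deg [ 0.02 -0.58 -0.07]
t 2.8 tcp [0.5793 0.0317 0.1626] yaw 5.15 F [ 0.3 -0.  -0.3] w 0.0002 grip 0.0
shift mm [-2.3 -2.  18.1] turn deg [ 0.01 -0.51 -0.05]
```

```bash
python3 -m jog '[{"dx":-0.002,"dy":-0.002,"dz":0.006,"ax":0,"ay":-0.5,"az":0,"jaw":1},{"dx":0,"dy":0,"dz":0.006,"ax":0,"ay":0,"az":0,"jaw":1},{"dx":0,"dy":0,"dz":0.004,"ax":0,"ay":0,"az":0,"jaw":1},{"dx":0,"dy":0,"dz":0.003,"ax":0,"ay":0,"az":0,"jaw":1},{"dx":0,"dy":0,"dz":0,"ax":0,"ay":0,"az":0,"jaw":1}]' | head -4
python3 d.py .577 .0335 .1445 5.2
python3 -m jog '[{"dx":0,"dy":0,"dz":0,"ax":0,"ay":0,"az":0,"jaw":1},{"dx":0,"dy":0,"dz":0,"ax":0,"ay":0,"az":0,"jaw":1}]' >/dev/null
python3 d.py .577 .0335 .1445 5.2
```

```text
clock: 3.3
eef_pos: [0.5771, 0.0338, 0.1452]
orientation: [-3.138, -0.141, -0.002]
force: [-3.3, 0.8, 7.7]
t 3.3 tcp [0.5771 0.0338 0.1452] yaw 5.16 F [-3.3  0.8  7.7] w 0.0005 grip 4.0
shift mm [-0.1  0.3  0.7] turn deg [-0.01 -0.06 -0.04]
t 3.5 tcp [0.5771 0.0338 0.1452] yaw 5.16 F [-2.6  1.2  7.3] w 0.0003 grip 3.7
shift mm [-0.1  0.3  0.7] turn deg [-0.01 -0.06 -0.04]
```

The near-left key is at its stop: 7.5 N, with the tips at 128 mm. Next is the far-right key.

```bash
python3 -m jog '[{"dx":0,"dy":0,"dz":-0.009,"ax":0,"ay":0,"az":0,"jaw":1},{"dx":0,"dy":0,"dz":-0.01,"ax":0,"ay":0,"az":0,"jaw":1},{"dx":0.02,"dy":0.02,"dz":0,"ax":0,"ay":0,"az":0,"jaw":1},{"dx":0.02,"dy":0.02,"dz":0,"ax":0,"ay":0,"az":0,"jaw":1},{"dx":0,"dy":0,"dz":0,"ax":0,"ay":0,"az":0,"jaw":1}]' | head -4
python3 -m jog '[{"dx":0,"dy":0,"dz":0,"ax":0,"ay":0,"az":0,"jaw":1},{"dx":0,"dy":0,"dz":0,"ax":0,"ay":0,"az":0,"jaw":1},{"dx":0,"dy":0,"dz":0,"ax":0,"ay":0,"az":0,"jaw":1}]' >/dev/null
python3 d.py .621 -.0035 .1445 5.2
```

```text
clock: 4.0
eef_pos: [0.6221, -0.005, 0.162]
orientation: [3.137, 0.137, -0.0]
force: [-0.3, -0.2, 0.4]
t 4.3 tcp [ 0.62   -0.0021  0.1626] yaw 5.19 F [ 0.4 -0.3 -0.3] w 0.0004 grip 0.0
shift mm [ 0.9  1.5 18.1] turn deg [-0.01  0.01 -0.01]
```

```bash
python3 -m jog '[{"dx":0.001,"dy":0.0015,"dz":0.006,"ax":0,"ay":0,"az":0,"jaw":1},{"dx":0,"dy":0,"dz":0.006,"ax":0,"ay":0,"az":0,"jaw":1},{"dx":0,"dy":0,"dz":0.004,"ax":0,"ay":0,"az":0,"jaw":1},{"dx":0,"dy":0,"dz":0.003,"ax":0,"ay":0,"az":0,"jaw":1},{"dx":0,"dy":0,"dz":0,"ax":0,"ay":0,"az":0,"jaw":1}]' >/dev/null
python3 -m jog '[{"dx":0,"dy":0,"dz":0,"ax":0,"ay":0,"az":0,"jaw":1},{"dx":0,"dy":0,"dz":0,"ax":0,"ay":0,"az":0,"jaw":1}]' >/dev/null
python3 d.py .621 -.0035 .1445 5.2
```

```text
t 5.0 tcp [ 0.6216 -0.004   0.1452] yaw 5.15 F [-2.3  1.   6.8] w 0.0005 grip 3.4
shift mm [-0.6 -0.5  0.7] turn deg [ 0.   -0.06 -0.05]
```

The far-right key is down: 6.8 N, with the tips at 128 mm. Next is the near-right key.

```bash
python3 -m jog '[{"dx":0,"dy":0,"dz":-0.009,"ax":0,"ay":0,"az":0,"jaw":1},{"dx":0,"dy":0,"dz":-0.01,"ax":0,"ay":0,"az":0,"jaw":1},{"dx":-0.02,"dy":0,"dz":0,"ax":0,"ay":0,"az":0,"jaw":1},{"dx":-0.02,"dy":0,"dz":0,"ax":0,"ay":0,"az":0,"jaw":1},{"dx":0,"dy":0,"dz":0,"ax":0,"ay":0,"az":0,"jaw":1}]' >/dev/null
python3 -m jog '[{"dx":0,"dy":0,"dz":0,"ax":0,"ay":0,"az":0,"jaw":1},{"dx":0,"dy":0,"dz":0,"ax":0,"ay":0,"az":0,"jaw":1},{"dx":0,"dy":0,"dz":0,"ax":0,"ay":0,"az":0,"jaw":1}]' >/dev/null
python3 d.py .5815 -.0066 .1445 5.2
```

```text
t 5.8 tcp [ 0.5825 -0.0077  0.1623] yaw 5.15 F [-0.8 -0.  -0.1] w 0.0004 grip 0.0
shift mm [-0.9 -1.2 17.8] turn deg [ 0.   -0.   -0.05]
```

```bash
python3 -m jog '[{"dx":-0.001,"dy":-0.001,"dz":0.006,"ax":0,"ay":0,"az":0,"jaw":1},{"dx":0,"dy":0,"dz":0.006,"ax":0,"ay":0,"az":0,"jaw":1},{"dx":0,"dy":0,"dz":0.004,"ax":0,"ay":0,"az":0,"jaw":1},{"dx":0,"dy":0,"dz":0.003,"ax":0,"ay":0,"az":0,"jaw":1},{"dx":0,"dy":0,"dz":0,"ax":0,"ay":0,"az":0,"jaw":1}]' >/dev/null
python3 -m jog '[{"dx":0,"dy":0,"dz":0,"ax":0,"ay":0,"az":0,"jaw":1},{"dx":0,"dy":0,"dz":0,"ax":0,"ay":0,"az":0,"jaw":1}]' >/dev/null
python3 d.py .5815 -.0066 .1445 5.2
python3 -m jog '[{"dx":0,"dy":0,"dz":-0.02,"ax":0,"ay":0,"az":0,"jaw":1},{"dx":0,"dy":0,"dz":-0.03,"ax":0,"ay":0,"az":0,"jaw":0.5},{"dx":0,"dy":0,"dz":-0.02,"ax":0,"ay":0,"az":0,"jaw":0.5},{"dx":0,"dy":0,"dz":0,"ax":0,"ay":0,"az":0,"jaw":0.5}]' >/dev/null
python3 d.py .4905 .126 .20 5.2
```

```text
t 6.5 tcp [ 0.581  -0.0067  0.1452] yaw 5.15 F [-1.9  1.4  7.6] w 0.0005 grip 3.5
shift mm [ 0.5 -0.1  0.7] turn deg [ 0.01 -0.09 -0.05]
t 6.9 tcp [ 0.5824 -0.007   0.2169] yaw 5.15 F [ 0.3  0.4 -0. ] w 0.0209 grip 0.0
shift mm [ -79.7 -140.7   16.2] turn deg [ 0.09 -0.37 -0.05]
```

All three keys have been pressed. I'll move over the knob with the jaws half open.

```bash
python3 -m jog '[{"dx":-0.0195,"dy":-0.0352,"dz":0,"ax":0,"ay":0,"az":0,"jaw":0.5},{"dx":-0.0195,"dy":-0.0352,"dz":0,"ax":0,"ay":0,"az":0,"jaw":0.5},{"dx":-0.0195,"dy":-0.0352,"dz":0,"ax":0,"ay":0,"az":0,"jaw":0.5},{"dx":-0.0195,"dy":-0.0352,"dz":0,"ax":0,"ay":0,"az":0,"jaw":0.5},{"dx":0,"dy":0,"dz":0.016,"ax":0,"ay":0,"az":0,"jaw":0.5}]' >/dev/null
python3 -m jog '[{"dx":0,"dy":0,"dz":0.02,"ax":0,"ay":0,"az":0,"jaw":0.5},{"dx":0,"dy":0,"dz":0,"ax":0,"ay":0,"az":0,"jaw":0.5},{"dx":0,"dy":0,"dz":0,"ax":0,"ay":0,"az":0,"jaw":0.5},{"dx":0,"dy":0,"dz":0,"ax":0,"ay":0,"az":0,"jaw":0.5}]' >/dev/null
python3 d.py .4915 .126 .134 5.2
python3 - <<'E'
from h import *
d=grab('side');a=d['img'][130:240,220:360]
cv2.imwrite('pics/side2.png',cv2.cvtColor(cv2.resize(a,None,fx=5,fy=5,interpolation=cv2.INTER_CUBIC),cv2.COLOR_RGB2BGR))
E
```

```text
t 7.8 tcp [0.4908 0.1262 0.1778] yaw 5.12 F [-0.8 -1.2 -0. ] w 0.0471 grip 0.0
shift mm [ 0.6  0.2 43.8] turn deg [ 0.01 -0.03 -0.08]
```

View pics/side2.png

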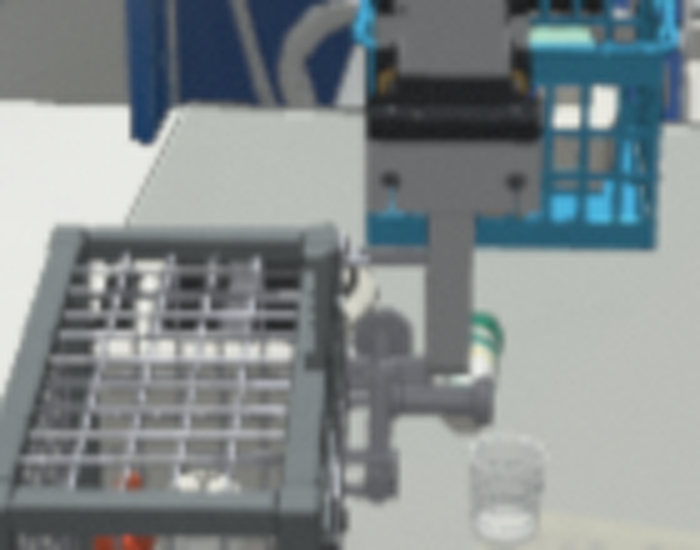

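The finger in side crop 2 is at columns 428–470, close to the flared end at about 440–490. I'll check the flare position from the side camera before going down.

Run:
```python
from h import *
D=np.load('side0.npz');P=D['P']
w=P[170:230,270:330]; k=(w[...,2]>.115)&(w[...,2]<.155)&(w[...,1]>.09)&(w[...,1]<.16)&(w[...,0]<.525)
q=w[k]; th=np.radians(5.2); X=q[:,0]*np.cos(th)+q[:,1]*np.sin(th); Y=-q[:,0]*np.sin(th)+q[:,1]*np.cos(th)
g=np.array([.4905,.126]);gx=g[0]*np.cos(th)+g[1]*np.sin(th);gy=-g[0]*np.sin(th)+g[1]*np.cos(th)
for a in np.arange(-.024,.026,.002):
    m=(X-gx>=a)&(X-gx<a+.002)
    if m.sum(): print(round(a*1000),m.sum(),'y max',((Y[m]-gy).max()*1000).round(1),'z',(q[m,2].min()*1000).round(1),(q[m,2].max()*1000).round(1))
```

```text
-20 9 y max 11.0 z 131.6 146.3
-18 10 y max 12.9 z 127.3 146.7
-16 10 y max 13.5 z 128.0 146.9
-14 10 y max 13.6 z 127.5 147.1
-12 6 y max 8.3 z 131.1 143.0
-10 6 y max 9.0 z 133.2 143.3
-8 6 y max 9.8 z 131.2 142.6
-6 6 y max 7.9 z 131.4 142.6
-4 6 y max 9.1 z 131.4 143.1
0 6 y max 8.3 z 133.4 142.9
2 7 y max 6.7 z 132.6 143.1
4 7 y max 9.0 z 133.2 143.6
6 7 y max 10.0 z 134.1 142.9
8 7 y max 7.8 z 132.5 143.8
10 7 y max 7.0 z 132.3 144.8
12 7 y max 6.9 z 131.4 142.8
14 7 y max 9.4 z 133.1 143.9
16 7 y max 9.1 z 132.9 143.8
18 7 y max 10.7 z 132.1 144.0
20 4 y max 9.9 z 136.4 142.5
22 7 y max 16.9 z 137.6 145.3
24 10 y max 10.4 z 136.2 144.5
```

Both views agree: the flare starts 11–12 mm in front of the grip point and the guides are 20–21 mm behind it. Next I'll go down and grip.

```bash
python3 -m jog '[{"dx":0,"dy":0,"dz":0.015,"ax":0,"ay":0,"az":0,"jaw":0.5},{"dx":0,"dy":0,"dz":0.015,"ax":0,"ay":0,"az":0,"jaw":0.5},{"dx":0,"dy":0,"dz":0.0135,"ax":0,"ay":0,"az":0,"jaw":0.5},{"dx":0,"dy":0,"dz":0,"ax":0,"ay":0,"az":0,"jaw":0.5},{"dx":0,"dy":0,"dz":0,"ax":0,"ay":0,"az":0,"jaw":0.5}]' >/dev/null
python3 d.py .4905 .126 .134 5.2
python3 -m jog '[{"dx":0,"dy":0,"dz":0,"ax":0,"ay":0,"az":0,"jaw":1},{"dx":0,"dy":0,"dz":0,"ax":0,"ay":0,"az":0,"jaw":1},{"dx":0,"dy":0,"dz":0,"ax":0,"ay":0,"az":0,"jaw":1},{"dx":0,"dy":0,"dz":0,"ax":0,"ay":0,"az":0,"jaw":1},{"dx":0,"dy":0,"dz":0,"ax":0,"ay":0,"az":0,"jaw":1}]' 35 >/dev/null
python3 d.py .4905 .126 .134 5.2
```

```text
t 8.35 tcp [0.4903 0.1263 0.1335] yaw 5.14 F [ 0.6 -0.4 -0.2] w 0.0475 grip 0.0
shift mm [ 0.2  0.3 -0.5] turn deg [ 0.01  0.05 -0.06]
t 8.85 tcp [0.4906 0.1263 0.1343] yaw 5.15 F [-0.3  0.3  1. ] w 0.0126 grip 35.0
shift mm [-0.2  0.3  0.3] turn deg [ 0.02 -0.04 -0.05]
```

```bash
python3 -m jog '[{"dx":0,"dy":0,"dz":-0.004,"ax":0,"ay":0,"az":0,"jaw":1},{"dx":0,"dy":0,"dz":-0.004,"ax":0,"ay":0,"az":0,"jaw":1},{"dx":0,"dy":0,"dz":-0.0025,"ax":0,"ay":0,"az":0,"jaw":1},{"dx":0,"dy":0,"dz":0,"ax":0,"ay":0,"az":0,"jaw":1},{"dx":0,"dy":0,"dz":0,"ax":0,"ay":0,"az":0,"jaw":1}]' >/dev/null
python3 d.py .4905 .126 .144 5.2
python3 - <<'E'
from h import *
d=grab('side');a=d['img'][170:240,250:350]
cv2.imwrite('pics/side3.png',cv2.cvtColor(cv2.resize(a,None,fx=7,fy=7,interpolation=cv2.INTER_CUBIC),cv2.COLOR_RGB2BGR))
E
```

```text
t 9.35 tcp [0.4904 0.1261 0.1442] yaw 5.14 F [ 1.8 -0.1 -5.4] w 0.0128 grip 35.0
shift mm [0.1 0.1 0.2] turn deg [ 0.04  0.03 -0.06]
```

View pics/side3.png

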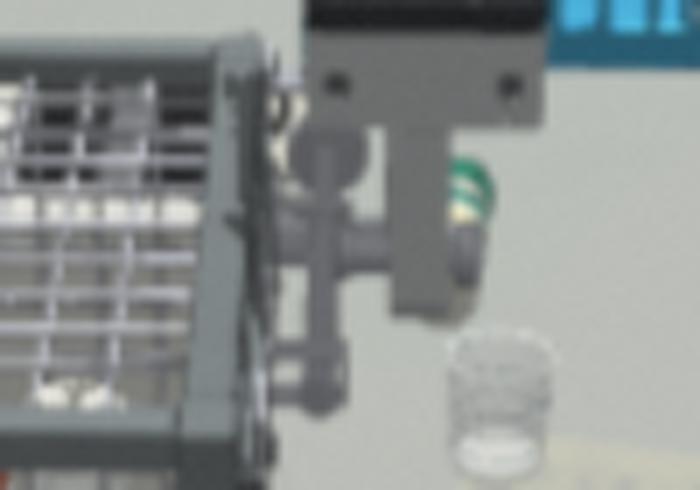

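The knob is gripped between the fingers at crop (420,230) and the head has come up to about (325,155). Next I'll draw the bolt left.

```bash
python3 -m jog '[{"dx":0,"dy":-0.004,"dz":0,"ax":0,"ay":0,"az":0,"jaw":1},{"dx":0,"dy":-0.004,"dz":0,"ax":0,"ay":0,"az":0,"jaw":1},{"dx":0,"dy":-0.004,"dz":0,"ax":0,"ay":0,"az":0,"jaw":1},{"dx":0,"dy":0,"dz":0,"ax":0,"ay":0,"az":0,"jaw":1}]' >/dev/null
python3 d.py .4894 .138 .144 5.2
python3 -m jog '[{"dx":0,"dy":-0.007,"dz":0,"ax":0,"ay":0,"az":0,"jaw":1},{"dx":0,"dy":-0.007,"dz":0,"ax":0,"ay":0,"az":0,"jaw":1},{"dx":0,"dy":-0.007,"dz":0,"ax":0,"ay":0,"az":0,"jaw":1},{"dx":0,"dy":-0.007,"dz":0,"ax":0,"ay":0,"az":0,"jaw":1},{"dx":0,"dy":0,"dz":0,"ax":0,"ay":0,"az":0,"jaw":1}]' >/dev/null
python3 d.py .4869 .166 .144 5.2
```

```text
t 9.8 tcp [0.4892 0.1393 0.1442] yaw 5.2 F [ 2.   0.6 -5.9] w 0.0129 grip 35.0
shift mm [0.1 1.3 0.2] turn deg [-0.05  0.01 -0.  ]
t 10.3 tcp [0.4865 0.1678 0.1442] yaw 5.23 F [ 1.1  1.3 -6.6] w 0.013 grip 35.0
shift mm [0.2 1.8 0.2] turn deg [-0.09  0.03  0.03]
```

The bolt is drawn about 41 mm without catching. The knob is now about 134 mm right of the hinge line and 49 mm in front of it, so I'll swing the gate on that arc, turning the tool with it.

```bash
python3 -m jog '[{"dx":-0.0047,"dy":-0.0018,"dz":0,"ax":0,"ay":0,"az":2,"jaw":1},{"dx":-0.0047,"dy":-0.0018,"dz":0,"ax":0,"ay":0,"az":2,"jaw":1},{"dx":-0.0047,"dy":-0.0018,"dz":0,"ax":0,"ay":0,"az":2,"jaw":1},{"dx":-0.0047,"dy":-0.0018,"dz":0,"ax":0,"ay":0,"az":2,"jaw":1},{"dx":0,"dy":0,"dz":0,"ax":0,"ay":0,"az":0,"jaw":1}]' >/dev/null
python3 d.py .4869 .166 .144 5.2
python3 -m jog '[{"dx":-0.0047,"dy":-0.0018,"dz":0,"ax":0,"ay":0,"az":2,"jaw":1},{"dx":-0.0047,"dy":-0.0018,"dz":0,"ax":0,"ay":0,"az":2,"jaw":1},{"dx":-0.0047,"dy":-0.0018,"dz":0,"ax":0,"ay":0,"az":2,"jaw":1},{"dx":-0.0047,"dy":-0.0018,"dz":0,"ax":0,"ay":0,"az":2,"jaw":1},{"dx":0,"dy":0,"dz":0,"ax":0,"ay":0,"az":0,"jaw":1}]' >/dev/null
python3 d.py .4869 .166 .144 5.2
```

```text
t 10.8 tcp [0.4679 0.1735 0.1445] yaw -2.8 F [ 3.   1.4 -7. ] w 0.013 grip 35.0
shift mm [19.4  6.6  0.5] turn deg [-0.07 -0.06 -8.  ]
t 11.3 tcp [0.4502 0.1821 0.1446] yaw -10.79 F [ 3.8  0.9 -6.1] w 0.0128 grip 35.0
shift mm [39.1  9.   0.7] turn deg [ -0.03  -0.07 -15.99]
```

Forces are small (Fx about 3–4 N, matching the gate spring). I'll continue to about 0.42 rad.

```bash
python3 -m jog '[{"dx":-0.0047,"dy":-0.0018,"dz":0,"ax":0,"ay":0,"az":2,"jaw":1},{"dx":-0.0047,"dy":-0.0018,"dz":0,"ax":0,"ay":0,"az":2,"jaw":1},{"dx":-0.0047,"dy":-0.0018,"dz":0,"ax":0,"ay":0,"az":2,"jaw":1},{"dx":-0.0047,"dy":-0.0018,"dz":0,"ax":0,"ay":0,"az":2,"jaw":1},{"dx":0,"dy":0,"dz":0,"ax":0,"ay":0,"az":0,"jaw":1}]' >/dev/null
python3 -m jog '[{"dx":0,"dy":0,"dz":0,"ax":0,"ay":0,"az":0,"jaw":1},{"dx":0,"dy":0,"dz":0,"ax":0,"ay":0,"az":0,"jaw":1},{"dx":0,"dy":0,"dz":0,"ax":0,"ay":0,"az":0,"jaw":1},{"dx":0,"dy":0,"dz":0,"ax":0,"ay":0,"az":0,"jaw":1},{"dx":0,"dy":0,"dz":0,"ax":0,"ay":0,"az":0,"jaw":1}]' >/dev/null
python3 d.py .4869 .166 .144 5.2
python3 - <<'E'
from h import *
o=[]
for n,(r,c) in dict(top=(155,170),side=(170,200)).items():
    d=grab(n);a=d['img'][r:r+120,c:c+160]
    o.append(cv2.resize(a,None,fx=2.5,fy=2.5,interpolation=cv2.INTER_CUBIC) if 0 else cv2.resize(a,(400,300),interpolation=cv2.INTER_CUBIC))
cv2.imwrite('pics/both4.png',cv2.cvtColor(np.hstack(o),cv2.COLOR_RGB2BGR))
E
```

```text
t 12.3 tcp [0.4336 0.1932 0.1445] yaw -18.86 F [ 3.8 -0.2 -6.4] w 0.0129 grip 35.0
shift mm [59.2  8.5  0.5] turn deg [ 1.000e-02 -2.000e-02 -2.406e+01]
```

View pics/both4.png

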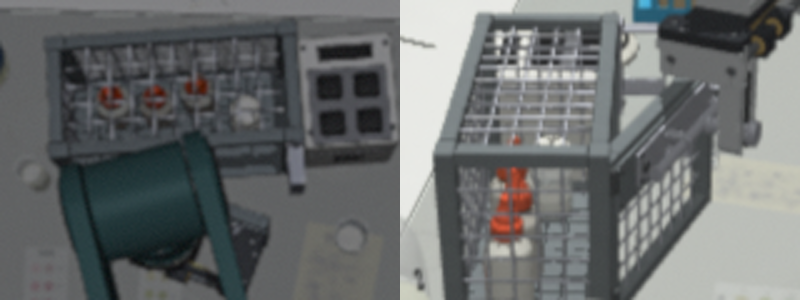

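The side view (right half) shows the gate ajar with its free edge at about (712,150), the knob held at (745,130) and the bolt out of the keeper. In the top view the beaker (350,237) and vial (33,175) still stand in place.

```bash
python3 -c "
from bench import job; print(job.job_done())"
```

```text
the job is handed in; nothing more can be done
None
```

I pressed the three keys in order, drew the bolt clear and handed the job in with the gripper holding the gate by its knob, about 0.42 rad open; the beaker and vial still stood in place in the last picture, the tube was out of that view but nothing went near it, and no verdict was reported.

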